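Release the dowel blanks with the two-key feeder

ROBOT

A 7-joint arm with a two-finger parallel gripper is mounted at the origin on the work surface. World frame = base frame: x ahead of the robot, y to its left, z up, the work surface at z = 0. Lengths are in m, angles in rad, forces in N, time in s.
With the tool pointing down it reaches from about 0.4 to 0.85 m from the base axis. Payload 10.4 kg.
Tool frame: the origin (TCP) lies at the very end of the fingers, on their centre line; the grasp point (between the pads) lies 19 mm behind it (manip.tcp_to_grasp is the distance from the TCP to the grasp point, in m); x points along the fingers, y is the direction in which the jaws open and shut, and the axes are right-handed (so a half turn about x gives the same grasp; the last joint's range is limited). The gripper opens to 85 mm and grips with 20 to 120 N. Pads are 22 mm wide; open, the fingers measure 114 mm over their backs; the gripper's body (76 mm by 85 mm) begins 54 mm behind the grasp point. The pads swing forward as they close: fully open they stand 13 mm farther back than shut.
Start: joints at [1.239, 0.332, -0.065, 1.46, 0.022, 1.35, -0.088], TCP at [0.19, -0.595, 0.231] pointing down, gripper open.
Joint ranges: [-2.6, 2.6], [-0.5, 2.12], [-1.47, 1.34], [0.16, 2.42], [-1.27, 4.41], [0.06, 2.06], [-2.6, 2.6]. Speed limits (rad/s): [2.22, 2.22, 2.79, 2.79, 3.14, 3.14, 3.14].

INTERFACE

Orientations are given as a unit quaternion [x, y, z, w].
In Python, from workcell import manip, cams, hand_in gives the robot as it stands.
- The arm moves only by the shell command python3 -m handwheel 'ROWS' [FORCE]. ROWS is text: rows parted by semicolons, each of 7 numbers parted by spaces: the shift along the tool's x, y, z in mm, then the turn, a rotation vector about the tool's x, y, z in rad, then the finger opening in mm, from 0 to 85.4. A call has 1 to 8 rows; each row shifts and turns the commanded pose from where the row before left it, along the tool's axes as they then stand; what a row does not reach is not made up. A row lasts 1/10 s, in which the tool goes at most 50 mm and 8.59 degrees, less where a joint would pass 70% of its speed; a pose out of reach is approached as far as the arm can. A call with a gripper value outside its range is refused whole. The fingers move at their own pace and stop on an object; FORCE is the grip in N (left out, the last holds). Time passes only in rows, so rows that do not move let the fingers close. It gives the time, the measured TCP pose, the force and the opening at its end, in the units of the state.
- manip.get_obs(): the state, without advancing time (a new reading comes with each control period).
- cams.camera(name): name is "scene" or "top" or "wrist"; returns a dict with "color" (480x640x3 uint8, blue, green, red), "depth" (480x640 float32, m along the optical axis (not along the pixel's ray), 0 where there is no reading), "camera_matrix" (3x3 intrinsics, pixels), "distortion" ([k1, k2, p1, p2, k3] as OpenCV has them; the pictures are not rectified), "origin" and "attitude" of the camera in the world; the wrist camera has in their place "T_tool_cam" (4x4, takes a point from camera to tool coordinates, whose origin is the TCP and whose axes are the tool frame's). Camera axes: x right, y down, z forward; pixel columns grow to the right and rows downward; lengths in m; the calibration is good to about 2 mm. A picture is of the moment at which its call begins: read the wrist's pose just before it.
- hand_in(): hands the job in, once; it reports no verdict.
Trained networks look in the newest picture that a camera, given by its name, has taken for a name from the list of things; names that differ only in an ending like _2 or _b are one class to them, and where a whole thing is asked for, a point or a joint stands for the part that bears it (a point fixed in the world has none). Each returns a list of dicts, best first, with "conf" (0 to 1); they miss things now and then, are a little off and sometimes report something else, mostly with a low value. They report only what shows in the picture. A call takes as long as a camera call. They do not tell look-alikes from the thing itself.
- cams.recognise(camera, thing): "box" ([left, top, width, height] in pixels, round what is visible of it).
- cams.outline_of(camera, thing): "region" (480x640 bool, what is visible of it) and "box" ([left, top, width, height] in pixels, round what is visible of it).
The state is a dict: "clock": time; "joint_pos": joint angles; "joint_velocities": joint speeds; "tau": joint torques, N m; "position": TCP position; "ee_rot": TCP orientation; "ft_force": force on the tool from outside, world axes, zero at the start; "torque": the same for the moment, N m; "grip_width": opening from 0.0 (shut) to 1.0 (fully open).
Only numpy, scipy, OpenCV 4.12 (cv2) and the standard library are available. Lean on these libraries where they do the work, as an engineer would, in place of code of your own. Each camera call takes 0.05 s, during which the arm holds its last target.

TASK

Beside the drill press stands a small dowel feeder with two black push buttons. Press both buttons down at the same time, one fingertip on each, and keep them down until all three wooden dowel blanks have rolled down past the gate and come to rest against the end stop; then let both buttons come back up. Do not touch or lift the blanks, and leave the jar, the wood block and the screwdriver where they are.

Things in the scene. Friction and masses are not known exactly. Their poses are not given: they have to be found in the camera images.
- feeder: Dowel feeder fixed to the bench, 274 x 150 mm on plan, 78 mm high to the button tops, blanks up to 75 mm. Origin on the bench below the mid-point between the two buttons; x runs from the buttons to the end stop, y to its left, z up. A grey block (80 x 113 mm, top 60 mm high, x -40 to 40 mm) carries the buttons; beyond it a ramp between low walls slopes 12 degrees down to the end stop.
- gate (a point): Middle of the gate line on the ramp, 110 mm along the feeder's x, 42 mm above the bench. Four steel teeth stand 9 mm above the ramp here and hold back the blanks; each button lowers two of them by as much as it is pressed, so the gate opens only while both are pressed about 9 mm or more. Released blanks need about 1 s to roll down and settle.
- end_stop (a point): Foot of the end stop, middle of the ramp's lower end: 203 mm along the feeder's x, 22 mm above the bench.
- left_cap (a point): Top of the left button (feeder's +y side): black round cap, 30 mm in diameter, flat top. The point is the centre of its top face, 78 mm above the bench when up; 60 mm from the other cap's centre, the line between the two being the feeder's y axis. Pressed straight down.
- right_cap (a point): Top of the right button (feeder's -y side); the same size, height and point as the left one.
- left_key (a joint): Travel of the left button in m: 0 up, 0.012 fully down (top then 66 mm above the bench, 6 mm above the grey block). A spring pushes it up: about 0.9 N at first, 3 N fully down, then a hard stop; the two together take about 6 N.
- right_key (a joint): Travel of the right button, the same as the left one.
- blank1: Dowel blank 1 of three (the nearest to the gate at the start): plain wood cylinder, 20 mm in diameter, 90 mm long, about 22 g, lying loose across the ramp along the feeder's y. Origin at its centre. At rest against the end stop or the blank ahead of it after release, its centre lies at feeder x of about 190 mm.
- blank2: Dowel blank 2 of three (the second from the gate at the start): plain wood cylinder, 20 mm in diameter, 90 mm long, about 22 g, lying loose across the ramp along the feeder's y. Origin at its centre. At rest against the end stop or the blank ahead of it after release, its centre lies at feeder x of about 171 mm.
- blank3: Dowel blank 3 of three (the farthest from the gate at the start): plain wood cylinder, 20 mm in diameter, 90 mm long, about 22 g, lying loose across the ramp along the feeder's y. Origin at its centre. At rest against the end stop or the blank ahead of it after release, its centre lies at feeder x of about 151 mm.
- glue_jar: Closed jar, 52 mm in diameter, 75 mm high, on the bench to the left of the feeder; origin at the centre of its underside. Leave alone.
- briar_block: Dark wood block 55 x 42 x 38 mm on the bench to the left of the feeder; origin at the centre of its underside. Leave alone.
- screwdriver: Screwdriver about 200 mm long lying on the bench to the right of the feeder; origin under its middle. Leave alone.
Not all that is in view belongs to the job. Leave any yellow look-alike of the blank2 alone. Leave any grey look-alike of the blank3 alone.

How it is judged:
On the way, in this order (a step that is already met when the one before it is completed fails the run):
1. both buttons are pressed more than half down at once, a fingertip on each (value of joint each of left_key, right_key above 0.006 m and contact force between each of left_key, right_key and the fingers above 0.2 N), for 0.02 s.
2. all three blanks lie at rest beyond the gate while both buttons are still held down by the fingertips (x of each of blank1, blank2, blank3 in the frame of feeder above 0.13 m and z of each of blank1, blank2, blank3 in the frame of feeder below 0.055 m and linear speed of each of blank1, blank2, blank3 below 0.05 m/s and value of joint each of left_key, right_key above 0.008 m and contact force between each of left_key, right_key and the fingers above 0.2 N), for 0.3 s.
At the end, for the whole second after the job is handed in: All three blanks lie at rest (under 30 mm/s) on the lower ramp, centres more than 130 mm along the feeder's x and less than 55 mm high, and both buttons are back up (within 2 mm) (x of each of blank1, blank2, blank3 in the frame of feeder above 0.13 m and z of each of blank1, blank2, blank3 in the frame of feeder below 0.055 m and linear speed of each of blank1, blank2, blank3 below 0.03 m/s and value of joint each of left_key, right_key below 0.002 m); the robot touches nothing.
It fails at once if one button is pressed down alone (over 9 mm while the other is under 3 mm) ((value of joint left_key above 0.009 m and value of joint right_key below 0.003 m) or (value of joint right_key above 0.009 m and value of joint left_key below 0.003 m)).
It fails at once if a button is let up (under 4 mm) after some blank has passed the gate but before all have (x of any of blank1, blank2, blank3 in the frame of feeder above 0.124 m and x of any of blank1, blank2, blank3 in the frame of feeder below 0.124 m and value of joint any of left_key, right_key below 0.004 m).
It fails at once if the robot touches a blank (contact force between any of blank1, blank2, blank3 and the fingers above 0.3 N or contact force between any of blank1, blank2, blank3 and the arm above 0.3 N).
It fails at once if a blank is lifted or leaves the feeder (z of any of blank1, blank2, blank3 in the frame of feeder above 0.085 m or z of any of blank1, blank2, blank3 in the frame of feeder below 0.02 m).
It fails at once if the jar, the wood block or the screwdriver is moved more than 10 mm (distance of any of glue_jar, briar_block, screwdriver from where it was at the start of the episode above 0.01 m).
It also fails if it takes over 32 s, if anything falls off the work surface, if the arm or the gripper's body presses on something with over 40 N, if the wrist force passes 120 N, or if a joint passes its speed limit or range.

## Working session

There is one attempt and no reset: what is moved stays moved. The work goes in short steps, Python scripts to look and compute and a shell command to move; the robot and the scene stay as the last step left them, time stands still between calls to the robot, and variables do not carry over. Pictures are saved under pics/ and viewed, and the job is handed in when it is done.

```bash
ls; mkdir -p pics; cat > h.py <<'E'
import numpy as np,cv2
from scipy.spatial.transform import Rotation as R
from workcell import manip,cams,hand_in
def unproj(c,uv,d):
    p=cv2.undistortPoints(np.array([[uv]],float),np.array(c["camera_matrix"]),np.array(c["distortion"]))[0,0]
    return np.array([p[0]*d,p[1]*d,d])
E
python3 - <<'E'
from h import *
o=manip.get_obs();print(o)
for n in ["scene","top"]:
    c=cams.camera(n);cv2.imwrite(f"pics/{n}0.png",c["color"]);print(n,c["origin"],c["attitude"],c["camera_matrix"])
    for t in ["left_cap","right_cap","feeder","blank1"]:
        print(t,[(round(r["conf"],2),r["box"]) for r in cams.recognise(n,t)])
E
```

```text
pics
{'clock': 0.0, 'joint_pos': array([ 1.23937663,  0.33290398, -0.06472235,  1.4609375 ,  0.02159358,
        1.34987987, -0.08851224]), 'joint_velocities': array([ 0.00067194, -0.00024285,  0.00078841, -0.00061597, -0.0003284 ,
        0.00203912,  0.0008799 ]), 'tau': array([ 2.91696670e-04, -6.25450516e+01,  4.90960618e-02, -3.91610026e+01,
        1.61564257e-02,  9.85471270e-03,  2.29309768e-05]), 'position': array([ 0.18985708, -0.59507837,  0.23049775]), 'ee_rot': array([-0.69859638, -0.10925841,  0.69878808, -0.10826316]), 'ft_force': array([-0.05153245,  0.1364912 , -0.16368237]), 'torque': array([-0.05248538,  0.02070104,  0.00136479]), 'grip_width': 0.9993530898690253}
scene [1.21694498 0.48423621 0.71402544] [ 0.44567163  0.78337329 -0.37882064 -0.21023324] [[487.20553855   0.         325.2752852 ]
 [  0.         487.20553855 231.35894919]
 [  0.           0.           1.        ]]
left_cap [(0.61, [329.3, 234.6, 65.4, 44.0]), (0.36, [273.1, 215.5, 144.6, 112.4])]
right_cap [(0.72, [322.8, 217.7, 51.3, 53.5])]
feeder [(0.85, [272.3, 218.5, 144.4, 110.5])]
blank1 [(0.77, [328.8, 246.7, 31.3, 24.4]), (0.73, [329.8, 239.8, 35.9, 25.8]), (0.63, [376.6, 212.7, 39.0, 9.4]), (0.59, [338.7, 231.2, 36.0, 29.3]), (0.57, [263.2, 325.6, 31.6, 44.4])]
top [0.4973523  0.04990451 0.97928013] [-0.70107764  0.71261618 -0.00388367  0.02555842] [[565.68168935   0.         316.11419071]
 [  0.         565.68168935 226.53046245]
 [  0.           0.           1.        ]]
left_cap [(0.74, [241.1, 194.0, 29.3, 71.8])]
right_cap [(0.76, [278.2, 198.7, 34.1, 82.4])]
feeder [(0.85, [223.5, 135.5, 125.0, 170.4])]
blank1 [(0.94, [282.9, 58.0, 12.4, 51.5]), (0.74, [252.0, 215.6, 57.2, 27.0]), (0.7, [259.1, 195.8, 57.3, 25.9]), (0.67, [252.4, 336.3, 52.5, 34.7]), (0.65, [257.7, 206.9, 56.4, 24.3]), (0.56, [240.3, 194.8, 57.5, 70.6])]
```

View pics/top0.png

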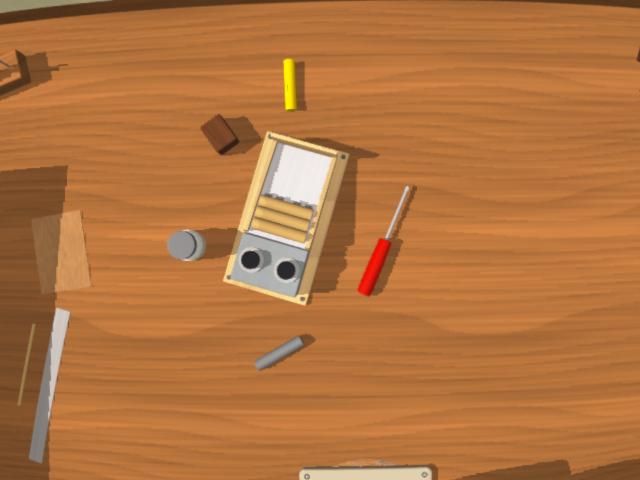

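View pics/scene0.png

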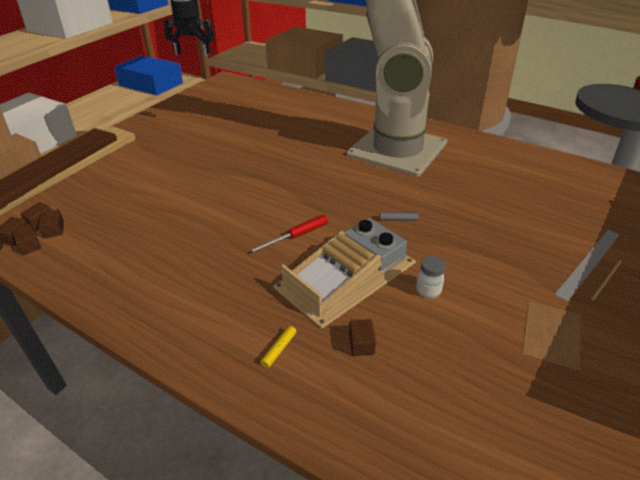

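Top view: the left cap is near (251,260) and the right cap near (286,271). The blanks lie at rows 200–240, the jar is at (187,245), and the screwdriver is at (385,240). Next I'll measure the cap positions.

```bash
cat > m.py <<'E'
from h import *
def caps(n):
    o=manip.get_obs();c=cams.camera(n);g=c["color"].max(axis=2);d=c["depth"]
    if n=="wrist":
        T=np.eye(4);T[:3,:3]=R.from_quat(o["ee_rot"]).as_matrix();T[:3,3]=o["position"];M=T@np.array(c["T_tool_cam"])
    else:
        M=np.eye(4);M[:3,:3]=R.from_quat(c["attitude"]).as_matrix();M[:3,3]=c["origin"]
    return c,g,d,M
E
python3 - <<'E'
from m import *
for n,box in [("top",(225,235,90,60)),("scene",(350,210,60,45))]:
    c,g,d,M=caps(n)
    m=np.zeros_like(g);x,y,w,h=box;m[y:y+h,x:x+w]=(g[y:y+h,x:x+w]<45)
    k,l,s,ct=cv2.connectedComponentsWithStats(m)
    P=[]
    for i in range(1,k):
        if s[i,4]<40: continue
        dd=np.median(d[l==i]);p=M[:3,:3]@unproj(c,ct[i],dd)+M[:3,3];P.append(p);print(n,s[i],ct[i].round(1),p.round(4))
    if len(P)==2:
        v=P[0]-P[1];print("dist",np.linalg.norm(v[:2]),"mid",(P[0]+P[1])/2,"yaw y-axis deg",np.degrees(np.arctan2(v[1],v[0])))
o=manip.get_obs();print(R.from_quat(o["ee_rot"]).as_matrix().round(3))
E
```

```text
top [242 252  17  15 144] [250.2 259. ] [0.4848 0.1838 0.077 ]
top [278 263   8  14  43] [281.3 269.4] [0.4675 0.134  0.0775]
dist 0.05275189040464832 mid [0.47617568 0.15887274 0.07721284] yaw y-axis deg 70.8659352633598
scene [359 220  13  12 123] [364.7 225.6] [0.4752 0.1311 0.075 ]
scene [379 233  14  12 133] [385.4 238.5] [0.4922 0.1878 0.0751]
dist 0.059185421427086556 mid [0.48369014 0.15943304 0.07502585] yaw y-axis deg -106.7241701020418
[[ 0.     0.304 -0.953]
 [-0.    -0.953 -0.304]
 [-1.     0.    -0.   ]]
```

```bash
python3 -m handwheel '0 0 0 0.122 0 0 46; 0 0 0 0.122 0 0 46; 0 0 0 0.122 0 0 46; 0 0 0 0.122 0 0 46; 0 0 0 0.122 0 0 46; 0 -45 -15 0 0 0 46; 0 -45 -15 0 0 0 46; 0 -45 -15 0 0 0 46' 20; python3 -m handwheel '0 -45 -15 0 0 0 46; 0 -45 -15 0 0 0 46; 0 -45 -15 0 0 0 46; 0 -45 -15 0 0 0 46; 0 -45 -15 0 0 0 46;0 -45 -15 0 0 0 46'
python3 - <<'E'
from h import *
o=manip.get_obs();M=R.from_quat(o["ee_rot"]).as_matrix();print(M.round(3),o["joint_pos"].round(2));print(M.T@(np.array([.479,.156,.23])-o["position"])*1000)
E
```

```text
clock: 1.4
position: [0.2737, -0.4784, 0.2313]
ee_rot: [0.699, -0.106, -0.699, -0.106]
ft_force: [1.4, -0.4, 0.6]
grip_width: 0.541
clock: 2.0
position: [0.4399, -0.2471, 0.2317]
ee_rot: [0.699, -0.106, -0.699, -0.106]
ft_force: [0.9, -0.1, 0.5]
grip_width: 0.54
[[ 0.001 -0.297 -0.955]
 [-0.001 -0.955  0.297]
 [-1.     0.    -0.001]] [ 0.72  0.08 -0.31  1.76  0.03  1.3  -1.47]
[   1.44067997 -396.522392     82.28586256]
```

```bash
python3 -m handwheel '0 -45 9 0 0 0 46; 0 -45 9 0 0 0 46; 0 -45 9 0 0 0 46; 0 -45 9 0 0 0 46; 0 -45 9 0 0 0 46; 0 -45 10 0 0 0 46;0 -45 9 0 0 0 46; 0 -45 9 0 0 0 46'; python3 -m handwheel '0 -36 9 0 0 0 46; 0 0 0 0 0 0 46;0 0 0 0 0 0 46'
python3 - <<'E'
from m import *
o=manip.get_obs();print(o["joint_pos"].round(2))
c,g,d,M=caps("wrist");cv2.imwrite("pics/w1.png",c["color"])
c,g,d,M=caps("top");cv2.imwrite("pics/t1.png",c["color"])
E
```

```text
clock: 2.8
position: [0.4761, 0.1185, 0.2317]
ee_rot: [0.699, -0.106, -0.699, -0.106]
ft_force: [1.1, -0.7, -0.2]
grip_width: 0.542
clock: 3.1
position: [0.4781, 0.1544, 0.2313]
ee_rot: [-0.699, 0.105, 0.699, 0.105]
ft_force: [0.2, 0.1, 0.5]
grip_width: 0.541
[ 0.27  0.12 -0.71  1.75  0.08  1.31 -2.33]
```

View pics/w1.png

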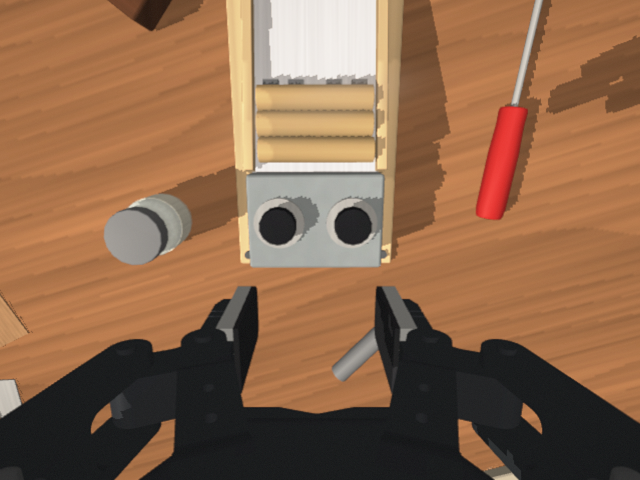

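The wrist view shows the left cap at (277,225), the right cap at (352,225), and the fingertips at about (246,290) and (388,290). All three blanks are behind the gate.

```bash
cat > caps_w.py <<'E'
from m import *
o=manip.get_obs();c,g,d,M=caps("wrist");Rt=R.from_quat(o["ee_rot"]).as_matrix();T=np.array(c["T_tool_cam"])
P=[]
m=np.zeros_like(g);m[185:262,252:382]=g[185:262,252:382]<50
k,l,s,ct=cv2.connectedComponentsWithStats(m)
for i in range(1,k):
    if s[i,4]<150: continue
    dd=np.median(d[l==i]);p=(T@np.r_[unproj(c,ct[i],dd),1])[:3];w=Rt@p+o["position"];P.append((p,w));print(s[i],ct[i].round(1),"tool mm",(p*1000).round(1),"world",w.round(4))
a,b=P[0][0],P[1][0];print("dist",np.linalg.norm(a-b)*1000,"mid tool",(a+b)/2*1000,"angle about tool x (deg)",np.degrees(np.arctan2((a-b)[2],(a-b)[1])))
E
python3 caps_w.py; python3 - <<'E'
from m import *
c,g,d,M=caps("wrist");T=np.array(c["T_tool_cam"]);print(T.round(3))
for v in (290,300,320):
    for u in (232,236,240,246,252,256,262,378,384,390,396,400,404):
        if d[v,u]>0: print((u,v),g[v,u],((T@np.r_[unproj(c,(u,v),d[v,u]),1])[:3]*1000).round(1))
E
```

```text
[ 258  209   36   37 1029] [275.6 226.6] tool mm [154.2 -31.9   2.9] world [0.4851 0.1837 0.0769]
[ 333  208   36   37 1025] [350.4 226.1] tool mm [154.3  26.9   2.5] world [0.468  0.1275 0.077 ]
dist 58.80388632228094 mid tool [154.26105893  -2.46002977   2.70006582] angle about tool x (deg) 179.632621680466
[[-0.001 -0.258  0.966 -0.142]
 [ 1.    -0.     0.001 -0.   ]
 [-0.     0.966  0.258 -0.065]
 [ 0.     0.     0.     1.   ]]
(232, 290) 179 [231.1 -86.9  87.8]
(236, 290) 113 [ -8.7 -29.8 -10.6]
(240, 290) 101 [-10.  -28.1 -11.1]
(246, 290) 104 [-10.2 -25.8 -11.2]
(252, 290) 19 [ -9.5 -23.8 -10.9]
(256, 290) 59 [ -4.2 -23.2  -8.7]
(262, 290) 178 [232.5 -56.1  88.4]
(378, 290) 22 [ -7.3  22.9 -10. ]
(384, 290) 97 [ -9.5  24.7 -10.9]
(390, 290) 103 [ -8.   27.2 -10.3]
(396, 290) 116 [-10.1  29.  -11.1]
(400, 290) 169 [232.7  87.2  88.5]
(404, 290) 174 [231.9  91.2  88.2]
(232, 300) 102 [-18.6 -29.2 -11. ]
(236, 300) 102 [-18.9 -27.8 -11.1]
(240, 300) 102 [-18.6 -26.4 -11. ]
(246, 300) 29 [-19.6 -24.2 -11.4]
(252, 300) 24 [-13.4 -23.2  -8.7]
(256, 300) 31 [ -5.8 -23.1  -5.3]
(262, 300) 181 [232.3 -56.5  99.5]
(378, 300) 23 [-8.5 22.8 -6.5]
(384, 300) 24 [-19.1  23.  -11.2]
(390, 300) 103 [-19.6  25.  -11.4]
(396, 300) 102 [-18.8  27.2 -11. ]
(400, 300) 101 [-19.3  28.5 -11.2]
(404, 300) 27 [-9.  32.4 -6.7]
(232, 320) 104 [-32.3 -26.4 -10.3]
(236, 320) 57 [-32.6 -25.  -10.4]
(240, 320) 23 [-33.7 -23.6 -11. ]
(246, 320) 22 [-26.6 -23.2  -7.4]
(252, 320) 22 [-16.4 -23.   -2.3]
(256, 320) 18 [ -7.6 -23.1   2.1]
(262, 320) 185 [233.  -57.4 122.8]
(378, 320) 38 [-10.1  22.9   0.9]
(384, 320) 23 [-23.2  22.6  -5.7]
(390, 320) 31 [-31.6  22.8  -9.9]
(396, 320) 52 [-33.1  24.4 -10.7]
(400, 320) 103 [-33.5  25.5 -10.9]
(404, 320) 102 [-33.   26.8 -10.6]
```

```bash
python3 -m handwheel '30 -2.5 2 0 0 0 53; 40 0 0 0 0 0 53; 40 0 0 0 0 0 53; 26 0 0 0 0 0 53; 0 0 0 0 0 0 53; 0 0 0 0 0 0 53'
python3 - <<'E'
from m import *
o=manip.get_obs()
for n in("wrist","scene"):
    c,g,d,M=caps(n);i=c["color"]
    if n=="scene": i=cv2.resize(i[170:320,270:470],(800,600))
    cv2.imwrite(f"pics/{n}2.png",i)
E
```

```text
clock: 3.9
position: [0.4774, 0.1563, 0.0961]
ee_rot: [0.699, -0.106, -0.699, -0.106]
ft_force: [0.4, -0.2, 0.5]
grip_width: 0.622
```

View pics/wrist2.png

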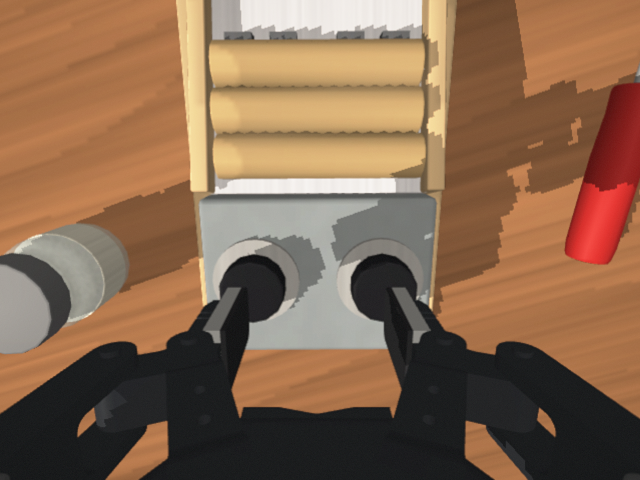

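View pics/scene2.png

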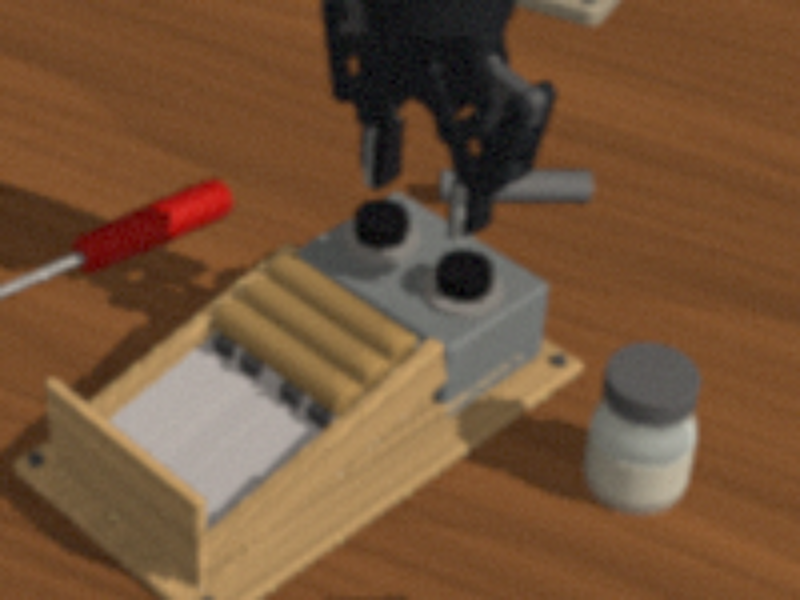

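Wrist view: the caps are at about (252,288) and (384,288), straddled symmetrically by the fingertips. In the scene view the fingertips hover above the caps. Next I'll check the alignment along the feeder's x and find where the fingertips end.

```bash
python3 - <<'E'
from m import *
c,g,d,M=caps("wrist");T=np.array(c["T_tool_cam"])
f=lambda u,v,dd=None:((T@np.r_[unproj(c,(u,v),d[int(v),int(u)] if dd is None else dd),1])[:3]*1000).round(1)
for u,v in [(252,258),(252,270),(255,300),(258,315),(384,260),(384,275),(378,305)]: print((u,v),f(u,v))
D=d[270,252]
for u,v in [(252,288),(384,288),(252,255),(252,322),(384,255),(384,322),(219,288),(417,288)]: print("cap plane",(u,v),f(u,v,D))
H,W=d.shape;pts=[]
for v in range(280,420,1):
    for u in range(180,460,1):
        if 0<d[v,u]<0.25:
            p=f(u,v)
            if p[0]>-25 and p[0]<10 and abs(p[2])<13: pts.append(p)
pts=np.array(pts)
for s in(-1,1):
    q=pts[pts[:,1]*s>0];print(s,len(q),q.min(0),q.max(0),np.percentile(q[:,0],[99,95]))
E
```

```text
(252, 258) [ 26.8 -29.5 -11.7]
(252, 270) [ 20.6 -28.7  -8.1]
(255, 300) [ 20.  -27.8   6. ]
(258, 315) [ 19.4 -26.7  13.2]
(384, 260) [ 24.3  30.4 -11.5]
(384, 275) [20.2 30.  -5.8]
(378, 305) [19.9 27.9  8.5]
cap plane (252, 288) [ 18.5 -28.7  -0.4]
cap plane (384, 288) [18.5 30.  -0.4]
cap plane (252, 255) [ 22.3 -28.7 -14.5]
cap plane (252, 322) [ 14.6 -28.7  14.2]
cap plane (384, 255) [ 22.3  30.  -14.5]
cap plane (384, 322) [14.6 29.9 14.2]
cap plane (219, 288) [ 18.5 -43.3  -0.4]
cap plane (417, 288) [18.5 44.6 -0.4]
-1 1320 [-24.9 -40.7 -11.7] [ -2.5 -26.2  11.3] [-3.238 -5.8  ]
1 1306 [-24.9  26.  -11.5] [-2.4 40.3 11.4] [-3.605 -5.8  ]
```

```bash
python3 -m handwheel '18 0 0 0 0 0 53; 0 0 0 0 0 0 53; 0 0 0 0 0 0 53'; python3 -m handwheel '4 0 0 0 0 0 53;4 0 0 0 0 0 53; 4 0 0 0 0 0 53; 3 0 0 0 0 0 53; 0 0 0 0 0 0 53'
```

```text
clock: 4.35
position: [0.4774, 0.1568, 0.0782]
ee_rot: [0.699, -0.106, -0.699, -0.106]
ft_force: [0.4, 0.2, -0.0]
grip_width: 0.617
clock: 4.85
position: [0.4779, 0.157, 0.0627]
ee_rot: [0.7, -0.106, -0.699, -0.106]
ft_force: [2.2, 1.2, 6.5]
grip_width: 0.614
```

```bash
python3 -m handwheel '0.5 0 0 0 0 0 53; 0 0 0 0 0 0 53; 0 0 0 0 0 0 53;0 0 0 0 0 0 53;0 0 0 0 0 0 53;0 0 0 0 0 0 53;0 0 0 0 0 0 53;0 0 0 0 0 0 53'
python3 - <<'E'
from m import *
print(manip.get_obs()["ft_force"])
a,_,_,_=caps("wrist");b,_,_,_=caps("scene");w=cv2.resize(a["color"],(400,300));s=cv2.resize(b["color"][190:320,270:443],(400,300))
cv2.imwrite("pics/p3.png",np.hstack([w,s]))
E
```

```text
clock: 5.65
position: [0.4779, 0.157, 0.0625]
ee_rot: [0.7, -0.106, -0.698, -0.106]
ft_force: [0.6, 0.5, 8.2]
grip_width: 0.618
[0.61290231 0.53420819 8.22332986]
```

View pics/p3.png

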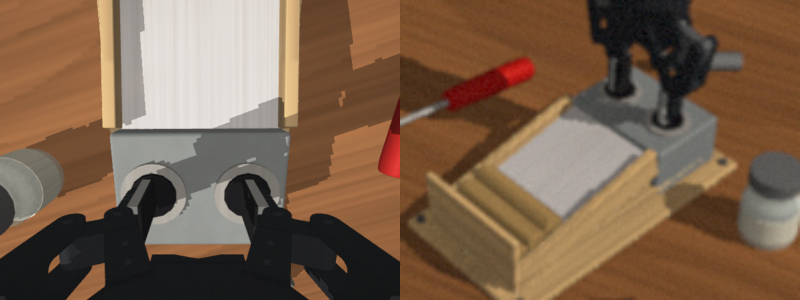

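The blanks have rolled down and now lie against the end stop (right panel, around (500,210)). Both buttons are held, with about 8 N upward, so they are at the stop. I'll hold about 0.8 s longer and then lift straight up.

```bash
python3 -m handwheel '0 0 0 0 0 0 53; 0 0 0 0 0 0 53; 0 0 0 0 0 0 53;0 0 0 0 0 0 53;0 0 0 0 0 0 53;0 0 0 0 0 0 53;0 0 0 0 0 0 53;0 0 0 0 0 0 53'
python3 -m handwheel '-6 0 0 0 0 0 53; -10 0 0 0 0 0 53; -20 0 0 0 0 0 53;-40 0 0 0 0 0 53;-40 0 0 0 0 0 53;-20 0 0 0 0 0 53;0 0 0 0 0 0 53;0 0 0 0 0 0 53'
python3 - <<'E'
from m import *
print(manip.get_obs()["ft_force"])
a,g,d,M=caps("wrist");b,_,_,_=caps("scene");w=cv2.resize(a["color"],(400,300));s=cv2.resize(b["color"][190:320,270:443],(400,300))
cv2.imwrite("pics/p4.png",np.hstack([w,s]))
T=M
for u in(277,352):
  pass
m=np.zeros_like(g);m[185:262,242:392]=g[185:262,242:392]<50
k,l,st,ct=cv2.connectedComponentsWithStats(m)
W=[]
for i in range(1,k):
    if st[i,4]>300:
        p=M[:3,:3]@unproj(a,ct[i],np.median(d[l==i]))+M[:3,3];W.append(p);print("cap",p.round(4))
L,Rr=sorted(W,key=lambda p:-p[1])[:2];mid=(L+Rr)/2;y=(L-Rr)[:2];y/=np.linalg.norm(y);x=np.array([y[1],-y[0]])
for r in cams.recognise("wrist","blank1"):
    bx=r["box"];u,v=bx[0]+bx[2]/2,bx[1]+bx[3]/2
    p=M[:3,:3]@unproj(a,(u,v),d[int(v),int(u)])+M[:3,3];print(round(r["conf"],2),(int(u),int(v)),"feeder x",(p-mid)[:2]@x*1000,"y",(p-mid)[:2]@y*1000,"z top",p[2]*1000)
E
```

```text
clock: 6.55
position: [0.4779, 0.157, 0.0625]
ee_rot: [0.7, -0.106, -0.698, -0.106]
ft_force: [1.5, 0.0, 8.1]
grip_width: 0.621
clock: 7.35
position: [0.4765, 0.1565, 0.1976]
ee_rot: [-0.699, 0.106, 0.699, 0.106]
ft_force: [-0.1, -0.4, -0.9]
grip_width: 0.625
[-0.07246242 -0.36773411 -0.93784462]
cap [0.4853 0.1839 0.0769]
cap [0.4681 0.1277 0.0769]
0.81 (316, 11) feeder x 146.2609994018151 y -0.5850945994005314 z top 48.97893190206426
0.73 (332, 161) feeder x 47.19993757985463 y -11.489535256460892 z top 53.935275116370526
0.71 (362, 369) feeder x -149.07123130104296 y -43.29065785708192 z top 15.901030973915542
```

View pics/p4.png

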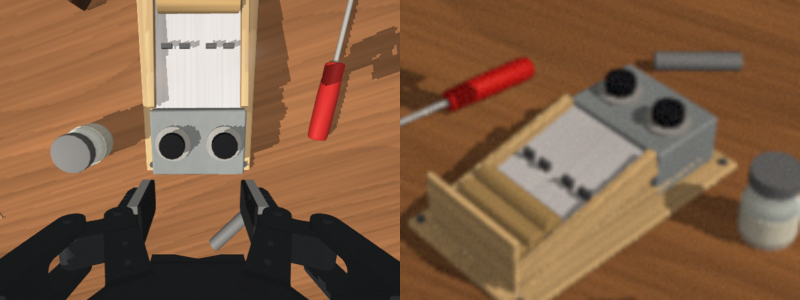

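The caps are back at 77 mm and the teeth are up. The uppermost blank shows at feeder x of about 146–151 mm, which matches blank 3 with the other two ahead of it, and none remains above the gate.

```bash
python3 -c "
from workcell import hand_in
print(hand_in())"
```

```text
the job is handed in; nothing more can be done
None
```

I pressed both buttons together, one fingertip on each, and held them about 1.7 s while all three blanks rolled down. I then lifted straight up and handed the job in at about 7.5 s on the robot's clock. `hand_in()` reports no verdict.

**While holding:** the wrist force was about 8 N, against about 6 N for the two springs, so both buttons were at or near their hard stop. The scene picture showed no blank left above the gate and the blanks against the end stop.

**After lifting:**
- Both caps measured 77 mm high, against 78 mm when fully up, and the gate teeth were up again.
- The last blank was at feeder x of about 146 mm, against about 151 mm expected. That reading is on its visible surface, not its centre.
- The gripper was clear, about 0.2 m above the bench.
- The jar and screwdriver looked undisturbed in the last pictures. The wood block was only partly in view, but the arm did not go near it.

**Disagreements and gaps:**
- The scene camera put the point midway between the caps about 7 mm from where the wrist camera put it. I used the wrist value, which the top camera's left-cap position confirmed.
- The network did not report the other two blanks separately, so I judged their positions from the pictures.

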